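Dock the white striker's tray and slide its lock across

ROBOT

A 6-joint arm with a two-finger parallel gripper is mounted at the origin on the work surface. World frame = base frame: x ahead of the robot, y to its left, z up, the work surface at z = 0. Lengths are in m, angles in rad, forces in N, time in s.
With the tool pointing down it reaches from about 0.225 to 0.875 m from the base axis. Payload 3.4 kg.
Tool frame: the origin (TCP) lies between the finger pads; the fingertips stand 19 mm ahead of it and the grasp point (between the pads) is the TCP; z points along the fingers, y is the line along which they close (so a half turn about z gives the same grasp; the last joint's range is limited). The gripper opens to 85 mm and grips with 20 to 120 N. Pads are 22 mm wide; open, the fingers measure 114 mm over their backs; the gripper's body (76 mm by 85 mm) begins 54 mm behind the grasp point. The pads swing forward as they close: fully open they stand 13 mm farther back than shut.
Start: joints at [1.208, 0.276, 1.505, -0, 1.361, -0.121], TCP at [0.138, 0.558, 0.25] pointing down, gripper open.
Joint ranges: [-2.89, 2.89], [-0.75, 2.08], [0.22, 2.7], [-1.18, 4.32], [0.11, 2.71], [-2.7, 2.7]. Speed limits (rad/s): [2.57, 2.57, 3.14, 3.14, 3.14, 3.14].

INTERFACE

Orientations are given as a unit quaternion [w, x, y, z].
In Python, from rig import get_state, imaging, ticket gives the robot as it stands. The module is installed in compiled form; this text tells all that it offers.
- The arm moves only by the shell command python3 -m inch 'ROWS' [FORCE]. ROWS is JSON, a list of rows, each an object with "claw": the opening, from -1 (shut) to 1 (fully open); "travel": the shift along the world's x, y, z in units of 200 mm (1.0 is 200 mm), a list of three; "turn": the turn about the world's z in units of 180 degrees (1.0 is 180 degrees). A call has 1 to 5 rows; each row is the pose to reach, as a shift and turn from the pose commanded when the call began, turning the shorter way round; what a row does not reach only later rows make up. A row lasts 1/10 s, in which the tool goes at most 50 mm and 8.59 degrees, less where a joint would pass 70% of its speed; a pose out of reach is approached as far as the arm can. A call with a number of a shift or a turn outside -1 to 1 is refused whole. A call with a gripper value outside its range is refused whole. The fingers move at their own pace and stop on an object; FORCE is the grip in N (left out, the last holds). Time passes only in rows, so rows that repeat a pose let the fingers close. It gives the time, the measured TCP pose, the force, the opening and the grip force at its end, in the units of the state.
- get_state(): the state, without advancing time (a new reading comes with each control period).
- imaging.get_image(name): name is "scene" or "top" or "wrist"; returns the picture (400x640x3 uint8, red, green, blue); there is no depth.
- imaging.camera_params(name): a dict with "camera_matrix" (3x3 intrinsics, pixels), "cam_to_world" (4x4, takes a point from camera to world coordinates); the wrist camera has in their place "T_tool_cam" (4x4, takes a point from camera to tool coordinates, whose origin is the TCP and whose axes are the flange's). Camera axes: x right, y down, z forward; pixel columns grow to the right and rows downward; lengths in m; the calibration is good to about 2 mm. A picture is of the moment at which its call begins: read the wrist's pose just before it. camera_params takes no time and is no camera call.
- ticket.sign_off(): hands the job in; it is judged then, once.
The state is a dict: "clock": time; "qpos": joint angles; "qd": joint speeds; "effort": joint torques, N m; "position": TCP position; "ee_rot": TCP orientation; "contact_force": force on the tool from outside, world axes, zero at the start; "moment": the same for the moment, N m; "width": finger opening in m; "gripper_force": force on a finger pad.
Only numpy, scipy, OpenCV 4.12 (cv2) and the standard library are available. Lean on these libraries where they do the work, as an engineer would, in place of code of your own. Each camera call takes 0.05 s, during which the arm holds its last target. There are 200 camera calls.

TASK

Slide the red lock grip on the rosewood display case right back to its open end stop, then slide the tray with the milky white striker fully home into the case's bay under the clear cover. Finish by sliding the red grip across to its locked end stop so the bar stands behind the tray; leave the dark horn striker's tray and the other loose things where they are.

Things in the scene. Friction and masses are not known exactly. Their poses are not given: they have to be found in the camera images.
- case: Fixed rosewood display case. Origin: on the shelf, under the centre of a homed tray (whose origin is then at x 0, y 0, z 8 mm, same yaw). x points into the bay, z up. Base 8 mm thick, x -95 to 70, y -45 to 100 mm; its top is the bay floor. Side rails 54 mm apart, tops 24 mm above shelf; an end wall stops the tray at x 60. Lock bar crosses at x -82 to -64 mm.
- bay_mouth (a point): Centre of the bay's mouth on its floor, at case x -60 mm, z 8 mm; tray enters along +x. Brass lead-ins narrow the mouth from about 66 to 54 mm wide between here and x -45 mm. In front of it, in line with the lock bar, the way is bounded by a brass block at case y -33 mm and the opened bar's end at y +30 mm, both 28 mm above the shelf.
- cover_edge (a point): Middle of the near edge of the clear cover, on its top: case x +6 mm, 37 mm above the shelf. The cover is 4 mm thick (underside 33 mm above the shelf), 73 mm wide, and reaches from here to x +68 mm, so the tray can only be slid in.
- lock (a joint): Sliding lock, metres: 0 = open end stop (bar on the case's +y side, mouth free), 0.060 = locked end stop (bar centred across the mouth). It moves along the case's -y as the value grows; starts part-way, blocking the mouth; stays where it is left, about 2 N friction.
- lock_grip (a point): Point on the axis of the red lock grip, 52 mm above the shelf; case x -73 mm, y = 60 mm minus joint value; axes as the case's. The grip is an upright block 18 x 18 mm, from 28 to 66 mm above the shelf, at the middle of a dark steel bar 18 x 60 mm whose top is 28 mm above the shelf.
- white_tray: Tray to be docked: light wood block 120 (x) x 50 (y) x 22 (z) mm, 0.18 kg, with a milky white striker 41 mm across inlaid in its top at x +34 mm (leading end) and a black upright grip fin 36 (x) x 16 (y) mm from 22 to 58 mm above its underside, centred at x -20 mm. Origin: centre of the underside; +x is the end that goes in first.
- horn_tray: Same tray with a dark brown horn striker inlaid; to be left alone. Origin: centre of the underside.
- queen_coin: Red queen coin, 32 mm across, 9 mm high, bystander. Origin: centre of underside.
- horn_coin: Dark brown horn coin, 32 mm across, 9 mm high, bystander. Origin: centre of underside.
- tin_cup: Tin pocket cup, 70 mm across, 55 mm high, bystander. Origin: centre of underside.
- powder_tin: Green powder tin, 60 mm across, 90 mm high, bystander. Origin: centre of underside.
- coin_tube: Wooden coin tube with brass band, standing, 37 mm across, 70 mm high, bystander. Origin: centre of underside.

How it is judged:
On the way, in this order (a step that is already met when the one before it is completed fails the run):
1. the lock grip is at its open end stop, within 3 mm (value of joint lock below 0.003 m), for 0.2 s.
2. the white striker's tray is fully home in the bay: within 3 mm of the end stop, flat on the bay floor and square between the rails (x of white_tray in the frame of case between -0.003 and 0.003 m and y of white_tray in the frame of case between -0.004 and 0.004 m and z of white_tray in the frame of case between 0.005 and 0.012 m and angle between the x axis of white_tray and the x axis of case, either way round below 0.07 rad), for 0.2 s.
3. the lock grip is at its locked end stop, within 3 mm (value of joint lock above 0.057 m), for 0.2 s.
At the end, for the whole second after the job is handed in: The white striker's tray lies fully home in the bay (within 3 mm of the end stop, flat on the bay floor, square between the rails) with the lock grip within 3 mm of its locked end stop behind it, both at rest (all of step 2 and value of joint lock above 0.057 m and linear speed of white_tray below 0.01 m/s and velocity of joint lock between -0.005 and 0.005 m/s); the robot touches nothing.
It fails at once if the horn striker's tray is shifted by more than 20 mm (distance of horn_tray from where it was at the start of the episode above 0.02 m).
It fails at once if either loose coin (red queen or horn coin) is shifted by more than 20 mm (distance of any of queen_coin, horn_coin from where it was at the start of the episode above 0.02 m).
It fails at once if the tin cup, the powder tin or the coin tube is shifted or knocked by more than 20 mm (distance of any of tin_cup, powder_tin, coin_tube from where it was at the start of the episode above 0.02 m).
It also fails if it takes over 72 s, if anything falls off the work surface, if the arm or the gripper's body presses on something with over 40 N, if the wrist force passes 120 N, or if a joint passes its speed limit or range.

## Working session

There is one attempt and no reset: what is moved stays moved. The work goes in short steps, Python scripts to look and compute and a shell command to move; the robot and the scene stay as the last step left them, time stands still between calls to the robot, and variables do not carry over. Pictures are saved under pics/ and viewed, at most 10 in all, crops included, and the job is handed in when it is done.

```bash
mkdir -p pics; python3 - <<'E'
from rig import get_state, imaging
import cv2
for n in("top","scene"):
    im=imaging.get_image(n); cv2.imwrite(f"pics/{n}0.png",im[:,:,::-1])
    p=imaging.camera_params(n); print(n,p["camera_matrix"],p["cam_to_world"])
s=get_state(); print({k:s[k] for k in("clock","position","ee_rot","width")})
E
```

```text
top [[437.27776221   0.         322.26373773]
 [  0.         437.27776221 199.64424915]
 [  0.           0.           1.        ]] [[ 2.90085357e-03 -9.92547381e-01  1.21824802e-01  3.93059779e-01]
 [-9.99849288e-01 -7.93549148e-04  1.73427842e-02  3.15534278e-02]
 [-1.71168611e-02 -1.21856750e-01 -9.92400093e-01  1.09906005e+00]
 [ 0.00000000e+00  0.00000000e+00  0.00000000e+00  1.00000000e+00]]
scene [[409.1919699    0.         318.27834233]
 [  0.         409.1919699  197.53031976]
 [  0.           0.           1.        ]] [[-0.80071547  0.50826913 -0.31704452  0.85507724]
 [ 0.59889743  0.66747148 -0.44249711  0.46878676]
 [-0.01328945 -0.54419143 -0.83885581  0.89193467]
 [ 0.          0.          0.          1.        ]]
{'clock': 0.1, 'position': array([0.13755985, 0.55785211, 0.24953403]), 'ee_rot': array([-1.80186008e-04,  1.20621128e-01,  9.92698282e-01, -7.94829101e-04]), 'width': 0.08543407694150972}
```

View pics/top0.png

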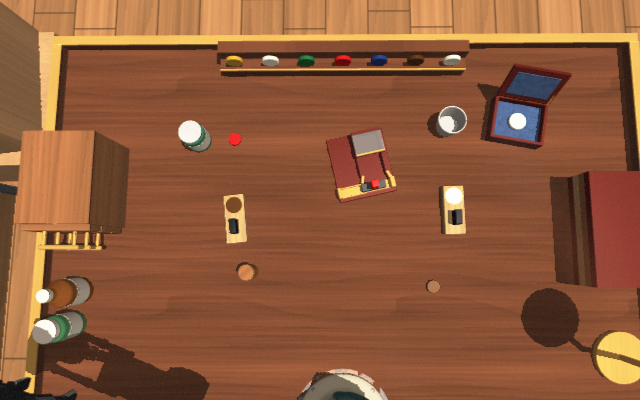

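View pics/scene0.png

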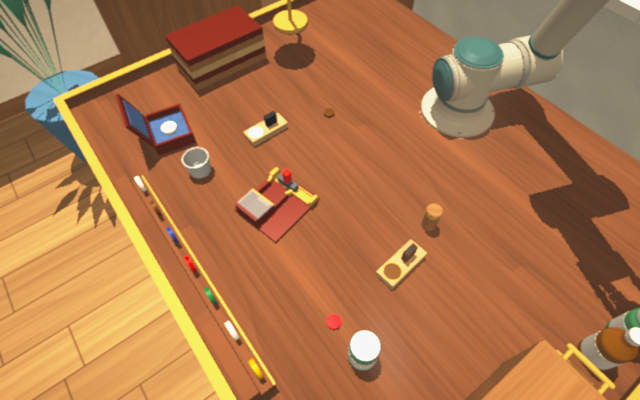

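Top view: case near (362,168), with its mouth facing the robot; white tray near (453,210), horn tray near (235,218). I'll enlarge the case and the tray.

```bash
python3 - <<'E'
import cv2,numpy as np
a=cv2.imread("pics/top0.png")
c=cv2.resize(a[115:215,315:415],None,fx=6,fy=6,interpolation=cv2.INTER_CUBIC)
cv2.imwrite("pics/c1.png",c)
d=cv2.resize(a[175:245,425:485],None,fx=8,fy=8,interpolation=cv2.INTER_CUBIC)
cv2.imwrite("pics/c2.png",d)
E
```

```text
(no output)
```

View pics/c1.png

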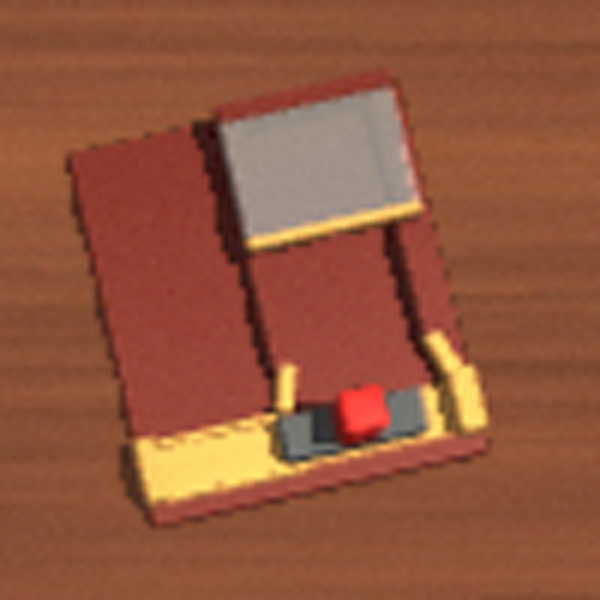

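View pics/c2.png

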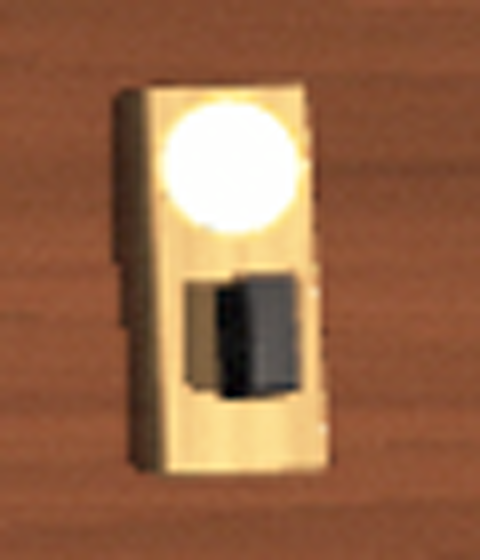

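Crop 1: cover's near edge runs from (250,247) to (422,208), base far-left corner is at (68,157), red grip top at about (365,405). Crop 2: tray top corners are (147,88), (302,84), (328,468), (163,470), with the striker centre at (231,167).

```bash
cat > h.py <<'E'
import numpy as np
from scipy.optimize import least_squares
from scipy.spatial.transform import Rotation as R
from rig import imaging,get_state
def ray(uv,K,T,z):
    d=T[:3,:3]@np.linalg.solve(K,[uv[0],uv[1],1.]); o=T[:3,3]
    return o+d*(z-o[2])/d[2]
def cam(name,state=None):
    p=imaging.camera_params(name); K=np.array(p["camera_matrix"])
    if name!="wrist": return K,np.array(p["cam_to_world"])
    q=state["ee_rot"]; M=np.eye(4); M[:3,:3]=R.from_quat([q[1],q[2],q[3],q[0]]).as_matrix(); M[:3,3]=state["position"]
    return K,M@np.array(p["T_tool_cam"])
def fit(uv,loc,K,T,x0):
    "planar pose (x,y,yaw) of body whose points loc (x,y,z above shelf) seen at uv"
    P=np.array([ray(u,K,T,l[2])[:2] for u,l in zip(uv,loc)]); L=np.array(loc)[:,:2]
    def f(v):
        c,s=np.cos(v[2]),np.sin(v[2]); return (L@np.array([[c,s],[-s,c]])+v[:2]-P).ravel()
    r=least_squares(f,x0); return r.x,(r.fun.reshape(-1,2)*1000).round(1),P
E
python3 - <<'E'
from h import *
K,T=cam("top"); np.set_printoptions(precision=4,suppress=True)
t=[(147,88),(302,84),(328,468),(163,470),(231,167)]
uv=[(425+u/8,175+v/8) for u,v in t]
print(fit(uv,[(.06,.025,.022),(.06,-.025,.022),(-.06,-.025,.022),(-.06,.025,.022),(.034,0,.022)],K,T,[.5,-.3,0]))
t=[(68,157),(250,247),(422,208)]
uv=[(315+u/6,115+v/6) for u,v in t]
v,res,P=fit(uv,[(.07,.1,.008),(.006,.0365,.037),(.006,-.0365,.037)],K,T,[.5,0,0]); print(v,res)
c,s=np.cos(v[2]),np.sin(v[2]); A=np.array([[c,s],[-s,c]])
for n,u,z in[("grip",(365,405),.066),("barL",(283,460),.028),("barR",(428,430),.028),("frontL",(157,524),0.0),("frontR",(490,452),0.0)]:
    print(n,A@(ray((315+u[0]/6,115+u[1]/6),K,T,z)[:2]-v[:2]))
E
```

```text
(array([ 0.501 , -0.2751,  0.0195]), array([[ 0.9,  0.9],
       [ 0.6, -1.2],
       [-0.7,  0. ],
       [-0.9, -0.2],
       [ 0.1,  0.5]]), array([[ 0.5596, -0.2499],
       [ 0.5609, -0.2977],
       [ 0.4422, -0.3013],
       [ 0.4414, -0.2511],
       [ 0.5349, -0.275 ]]))
[ 0.6339 -0.0721  0.2392] [[ 0.6  1. ]
 [-0.8 -0.5]
 [ 0.2 -0.4]]
grip [-0.0721  0.0113]
barL [-0.0812  0.0444]
barR [-0.0832 -0.0166]
frontL [-0.0918  0.0996]
frontR [-0.0952 -0.0442]
```

The fits agree to about 1 mm. The white tray is at (0.501, -0.275), yaw 0.02; the case is at (0.634, -0.072), yaw 0.24; the lock is at about 0.047. I'll move above the lock grip, turning the tool to line up with the case.

```bash

python3 -m inch '[{"claw":1,"travel":[0.7,-1,0],"turn":0.152},{"claw":1,"travel":[0.7,-1,0],"turn":0.152},{"claw":1,"travel":[0.7,-1,0],"turn":0.152},{"claw":1,"travel":[0.7,-1,0],"turn":0.152},{"claw":1,"travel":[0.7,-1,0],"turn":0.152}]'
python3 -m inch '[{"claw":1,"travel":[0.7,-1,0],"turn":0},{"claw":1,"travel":[0.7,-1,0],"turn":0},{"claw":1,"travel":[0.7,-1,0],"turn":0},{"claw":1,"travel":[0.7,-1,0],"turn":0},{"claw":1,"travel":[0.7,-1,0],"turn":0}]'
python3 -m inch '[{"claw":1,"travel":[0.5,-1,0],"turn":0},{"claw":1,"travel":[0.5,-1,0],"turn":0},{"claw":1,"travel":[0.5,-1,0],"turn":0},{"claw":1,"travel":[0.5,-1,0],"turn":0},{"claw":1,"travel":[0.5,-1,0],"turn":0}]'
python3 - <<'E'
from h import *
import cv2
s=get_state(); cv2.imwrite("pics/w1.png",imaging.get_image("wrist")[:,:,::-1])
print(s["clock"],s["position"],s["ee_rot"],cam("wrist",s))
E
```

```text
clock: 0.6
position: [0.2764, 0.3591, 0.25]
ee_rot: [-0.0, -0.119, 0.993, -0.0]
contact_force: [1.4, -0.3, -0.5]
width: 0.0854
gripper_force: 0.0
clock: 1.1
position: [0.4167, 0.1586, 0.2502]
ee_rot: [-0.0, -0.117, 0.993, -0.0]
contact_force: [-0.2, 1.3, -0.1]
width: 0.0854
gripper_force: 0.0
clock: 1.6
position: [0.5175, -0.0431, 0.2498]
ee_rot: [0.0, -0.116, 0.993, -0.001]
contact_force: [-0.1, 0.6, 0.2]
width: 0.0854
gripper_force: 0.0
1.6 [ 0.51745034 -0.04308095  0.24980095] [ 7.36031293e-05 -1.16014718e-01  9.93247211e-01 -7.47296901e-04] (array([[298.38401168,   0.        , 322.56406596],
       [  0.        , 298.38401168, 199.87083045],
       [  0.        ,   0.        ,   1.        ]]), array([[-0.23120804,  0.93584623,  0.26595991,  0.44987132],
       [ 0.97290326,  0.22280668,  0.06177722, -0.05952237],
       [-0.00144367,  0.27303666, -0.96200255,  0.37436954],
       [ 0.        ,  0.        ,  0.        ,  1.        ]]))
```

View pics/w1.png

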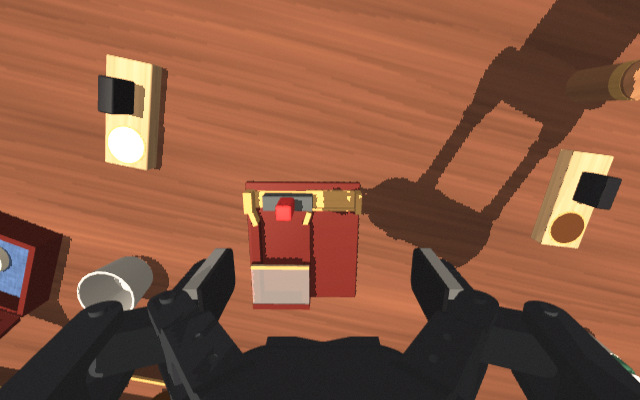

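Wrist view: the case lies square in the image, so the yaw matches the tool's (0.233). Grip is at (285,209), cover near corners at (252,267) and (310,266), base corners at (246,182), (360,182) and (355,297). I'll compare these with the top-camera fit.

```bash
python3 - <<'E'
from h import *
import cv2
im=cv2.imread("pics/w1.png")
cv2.imwrite("pics/w1c.png",cv2.resize(im[170:310,235:370],None,fx=4.2,fy=4.2,interpolation=cv2.INTER_CUBIC))
np.set_printoptions(precision=4,suppress=True)
s=get_state();K,T=cam("wrist",s)
uv=[(252,267),(310,266),(355,297)];loc=[(.006,-.0365,.037),(.006,.0365,.037),(.07,.1,.008)]
v,r,P=fit(uv,loc,K,T,[.63,-.07,.23]);print(v,r)
hsv=cv2.cvtColor(im,cv2.COLOR_BGR2HSV)
m=((hsv[:,:,0]<5)&(hsv[:,:,1]>180)&(hsv[:,:,2]>200));m[:170]=0;m[250:]=0
ys,xs=np.nonzero(m);print(len(xs),xs.min(),xs.max(),ys.min(),ys.max())
c,q=np.cos(v[2]),np.sin(v[2]); A=np.array([[c,q],[-q,c]])
for n,u,z in[("front",(246,182),0),("front",(360,182),0)]: print(n,A@(ray(u,K,T,z)[:2]-v[:2]))
E
```

```text
[ 0.6356 -0.0735  0.2339] [[-0.8 -1.1]
 [ 0.6 -0.6]
 [ 0.1  1.7]]
59 275 290 205 220
front [-0.094  -0.0452]
front [-0.0939  0.101 ]
```

View pics/w1c.png

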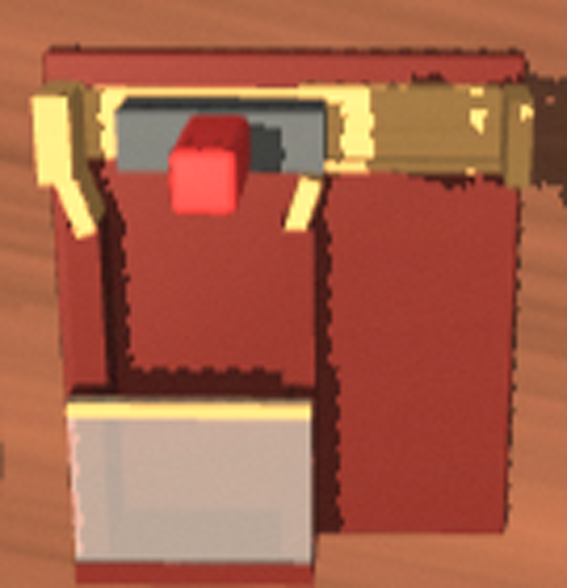

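Both cameras agree: case at (0.635, -0.073, 0.235), grip at (0.561, -0.078). Now I'll descend and grip it.

```bash

python3 -m inch '[{"claw":1,"travel":[0.218,-0.174,0],"turn":0},{"claw":1,"travel":[0.218,-0.174,0],"turn":0},{"claw":1,"travel":[0.218,-0.174,-0.25],"turn":0},{"claw":1,"travel":[0.218,-0.174,-0.5],"turn":0},{"claw":1,"travel":[0.218,-0.174,-0.7],"turn":0}]' 40
python3 -m inch '[{"claw":1,"travel":[0,0,-0.15],"turn":0},{"claw":1,"travel":[0,0,-0.28],"turn":0},{"claw":1,"travel":[0,0,-0.28],"turn":0}]'
python3 -m inch '[{"claw":-1,"travel":[0,0,0],"turn":0},{"claw":-1,"travel":[0,0,0],"turn":0},{"claw":-1,"travel":[0,0,0],"turn":0},{"claw":-1,"travel":[0,0,0],"turn":0},{"claw":-1,"travel":[0,0,0],"turn":0}]' 40
python3 -m inch '[{"claw":-1,"travel":[0,0,0],"turn":0},{"claw":-1,"travel":[0,0,0],"turn":0},{"claw":-1,"travel":[0,0,0],"turn":0},{"claw":-1,"travel":[0,0,0],"turn":0},{"claw":-1,"travel":[0,0,0],"turn":0}]' 40
```

```text
clock: 2.15
position: [0.5581, -0.0733, 0.1078]
ee_rot: [-0.001, -0.118, 0.993, 0.001]
contact_force: [-0.6, -0.9, 0.0]
width: 0.0852
gripper_force: 0.0
clock: 2.45
position: [0.5562, -0.0727, 0.0507]
ee_rot: [-0.004, -0.118, 0.993, 0.002]
contact_force: [0.1, -1.0, -0.2]
width: 0.085
gripper_force: 0.0
clock: 2.95
position: [0.5604, -0.0744, 0.0557]
ee_rot: [0.001, -0.118, 0.993, -0.001]
contact_force: [0.1, -0.3, 3.6]
width: 0.0173
gripper_force: 41.6
clock: 3.45
position: [0.5604, -0.0744, 0.0556]
ee_rot: [0.001, -0.117, 0.993, -0.001]
contact_force: [0.3, -1.0, 6.2]
width: 0.0173
gripper_force: 41.9
```

Gripped at width 17.3 mm; grip's case y is about 16 mm, so the lock is at about 0.044. Sliding it to the open stop.

```bash

python3 -m inch '[{"claw":-1,"travel":[-0.015,0.06,0],"turn":0},{"claw":-1,"travel":[-0.03,0.12,0],"turn":0},{"claw":-1,"travel":[-0.045,0.18,0],"turn":0},{"claw":-1,"travel":[-0.053,0.22,0],"turn":0},{"claw":-1,"travel":[-0.06,0.25,0],"turn":0}]'
python3 -m inch '[{"claw":-1,"travel":[0,0,0],"turn":0},{"claw":-1,"travel":[0,0,0],"turn":0},{"claw":-1,"travel":[0,0,0],"turn":0}]'
```

```text
clock: 3.95
position: [0.5499, -0.0281, 0.0557]
ee_rot: [0.002, -0.12, 0.993, -0.005]
contact_force: [2.0, -27.3, 0.1]
width: 0.0172
gripper_force: 42.2
clock: 4.25
position: [0.5499, -0.0284, 0.0556]
ee_rot: [0.002, -0.119, 0.993, -0.004]
contact_force: [0.9, -14.2, 3.8]
width: 0.0174
gripper_force: 42.1
```

At the open stop: 14 N of resistance and no further motion. I'll release, lift and look at the tray.

```bash

python3 -m inch '[{"claw":1,"travel":[0.01,-0.015,0],"turn":0},{"claw":1,"travel":[0.01,-0.015,0],"turn":0},{"claw":1,"travel":[0.01,-0.015,0.1],"turn":0},{"claw":1,"travel":[0.01,-0.015,0.4],"turn":0},{"claw":1,"travel":[0.01,-0.015,0.65],"turn":0}]'
python3 -m inch '[{"claw":1,"travel":[-0.3,-0.3,0.1],"turn":-0.0685},{"claw":1,"travel":[-0.6,-0.6,0.2],"turn":-0.0685},{"claw":1,"travel":[-0.65,-0.8,0.2],"turn":-0.0685},{"claw":1,"travel":[-0.65,-1,0.2],"turn":-0.0685},{"claw":1,"travel":[-0.65,-1,0.2],"turn":-0.0685}]'
python3 -m inch '[{"claw":1,"travel":[0,-0.23,0],"turn":0},{"claw":1,"travel":[0,-0.23,0],"turn":0},{"claw":1,"travel":[0,-0.23,0],"turn":0}]'
python3 - <<'E'
from h import *
import cv2
s=get_state(); a=imaging.get_image("wrist")[:,:,::-1]; cv2.imwrite("pics/w2.png",a)
b=imaging.get_image("top")[:,:,::-1]; cv2.imwrite("pics/top2.png",b)
p=cv2.resize(b[125:205,320:400],(400,400),interpolation=cv2.INTER_CUBIC)
cv2.imwrite("pics/w2j.png",np.hstack([cv2.resize(p,(200,200)),]))
np.save("s2.npy",np.r_[s["position"],s["ee_rot"]]); print(s["clock"],s["position"],s["ee_rot"])
E
```

```text
clock: 4.75
position: [0.5481, -0.026, 0.1743]
ee_rot: [-0.002, -0.118, 0.993, 0.001]
contact_force: [1.1, -0.7, 0.5]
width: 0.0852
gripper_force: 0.0
clock: 5.25
position: [0.4182, -0.2274, 0.2147]
ee_rot: [0.0, -0.011, 1.0, 0.0]
contact_force: [0.5, -0.8, -0.0]
width: 0.0854
gripper_force: 0.0
clock: 5.55
position: [0.4191, -0.2728, 0.2137]
ee_rot: [-0.0, -0.009, 1.0, 0.001]
contact_force: [0.2, -0.1, 0.7]
width: 0.0854
gripper_force: 0.0
5.55 [ 0.41912087 -0.27281099  0.21374709] [-4.05462343e-04 -9.24748499e-03  9.99956509e-01  1.14002513e-03]
```

View pics/w2.png

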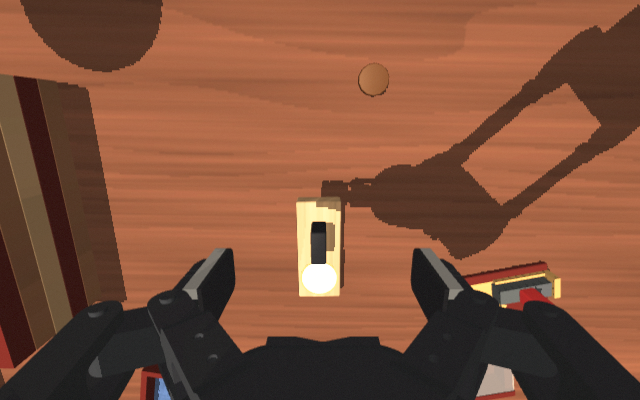

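Wrist view: tray top corners at about (297,203), (341,202), (339,296), (299,296), and the striker at (319,278). In the distance the lock bar is open.

```bash
python3 - <<'E'
from h import *
np.set_printoptions(precision=4,suppress=True)
d=np.load("s2.npy");K,T=cam("wrist",{"position":d[:3],"ee_rot":d[3:]})
uv=[(297,203),(341,202),(339,296),(299,296),(319,278)]
v,r,P=fit(uv,[(-.06,-.025,.022),(-.06,.025,.022),(.06,.025,.022),(.06,-.025,.022),(.034,0,.022)],K,T,[.5,-.27,0]);print(v,r,P)
print("fin",v[0]-.02*np.cos(v[2]),v[1]-.02*np.sin(v[2]))
E
```

```text
[ 0.5016 -0.2755  0.018 ] [[-1.4 -0.9]
 [-0.3  0.6]
 [ 1.   0.9]
 [ 1.1 -0.6]
 [-0.4  0. ]] [[ 0.4434 -0.3008]
 [ 0.4414 -0.2522]
 [ 0.5601 -0.2503]
 [ 0.5609 -0.2988]
 [ 0.536  -0.275 ]]
fin 0.4815830480091486 -0.27589711990394655
```

The fit agrees with the first one (0.5016, -0.2755, 0.018). Now to grasp the fin at (0.4815, -0.276).

```bash

python3 -m inch '[{"claw":1,"travel":[0.2,-0.01,0],"turn":0},{"claw":1,"travel":[0.31,-0.015,-0.2],"turn":0},{"claw":1,"travel":[0.31,-0.015,-0.4],"turn":0},{"claw":1,"travel":[0.31,-0.015,-0.6],"turn":0},{"claw":1,"travel":[0.31,-0.015,-0.65],"turn":0}]'
python3 -m inch '[{"claw":1,"travel":[0,0,-0.1],"turn":0},{"claw":1,"travel":[0,0,-0.183],"turn":0},{"claw":1,"travel":[0,0,-0.183],"turn":0},{"claw":1,"travel":[0,0,-0.183],"turn":0}]'
python3 -m inch '[{"claw":-1,"travel":[0,0,0],"turn":0},{"claw":-1,"travel":[0,0,0],"turn":0},{"claw":-1,"travel":[0,0,0],"turn":0},{"claw":-1,"travel":[0,0,0],"turn":0},{"claw":-1,"travel":[0,0,0],"turn":0}]' 60
python3 -m inch '[{"claw":-1,"travel":[0,0,0],"turn":0},{"claw":-1,"travel":[0,0,0],"turn":0},{"claw":-1,"travel":[0,0,0],"turn":0}]'
```

```text
clock: 6.15
position: [0.4791, -0.2717, 0.0802]
ee_rot: [-0.004, -0.012, 1.0, 0.003]
contact_force: [-0.5, -0.3, 0.1]
width: 0.0852
gripper_force: 0.0
clock: 6.55
position: [0.4822, -0.2756, 0.0488]
ee_rot: [0.0, -0.011, 1.0, -0.0]
contact_force: [0.4, 0.1, -0.2]
width: 0.0853
gripper_force: 0.0
clock: 7.05
position: [0.4817, -0.2761, 0.0482]
ee_rot: [0.0, -0.01, 1.0, -0.0]
contact_force: [0.8, -0.8, -0.8]
width: 0.0152
gripper_force: 58.6
clock: 7.35
position: [0.4817, -0.2761, 0.0481]
ee_rot: [0.0, -0.01, 1.0, -0.0]
contact_force: [0.2, 0.0, 4.8]
width: 0.0151
gripper_force: 59.6
```

Firm grip at 15.1 mm. Lifting it and lining it up in front of the mouth.

```bash

python3 -m inch '[{"claw":-1,"travel":[0,0,0.1],"turn":0},{"claw":-1,"travel":[0,0,0.2],"turn":0},{"claw":-1,"travel":[-0.04,0.2,0.2],"turn":0.0685},{"claw":-1,"travel":[-0.08,0.4,0.2],"turn":0.0685},{"claw":-1,"travel":[-0.1,0.6,0.2],"turn":0.0685}]'
python3 -m inch '[{"claw":-1,"travel":[-0.034,0.21,0],"turn":0},{"claw":-1,"travel":[-0.034,0.21,0],"turn":0},{"claw":-1,"travel":[-0.034,0.21,0],"turn":0},{"claw":-1,"travel":[-0.034,0.21,0],"turn":0}]'
python3 - <<'E'
from h import *
import cv2
s=get_state(); a=imaging.get_image("top")[:,:,::-1]; cv2.imwrite("pics/top3.png",a)
b=imaging.get_image("scene")[:,:,::-1]; cv2.imwrite("pics/scene3.png",b)
t2=cv2.imread("pics/top2.png")
f=lambda i,x,y,w,h:cv2.resize(i[y:y+h,x:x+w],(400,400*h//w),interpolation=cv2.INTER_CUBIC)
cv2.imwrite("pics/m3.png",np.hstack([f(t2,320,120,80,100),f(a,320,130,100,125)]))
print(s["clock"],s["position"],s["ee_rot"],s["width"],s["contact_force"])
E
```

```text
clock: 7.85
position: [0.4601, -0.1546, 0.0871]
ee_rot: [-0.001, -0.117, 0.993, 0.001]
contact_force: [0.4, 0.3, -1.8]
width: 0.0149
gripper_force: 58.9
clock: 8.25
position: [0.4552, -0.1147, 0.0876]
ee_rot: [0.0, -0.118, 0.993, -0.0]
contact_force: [1.0, -0.3, -0.8]
width: 0.0149
gripper_force: 59.2
8.25 [ 0.45524565 -0.11466421  0.08763031] [ 2.30742676e-04 -1.17575094e-01  9.93063920e-01 -3.07671306e-04] 0.014933936402270895 [ 1.00587569 -0.30972762 -0.84199338]
```

View pics/m3.png

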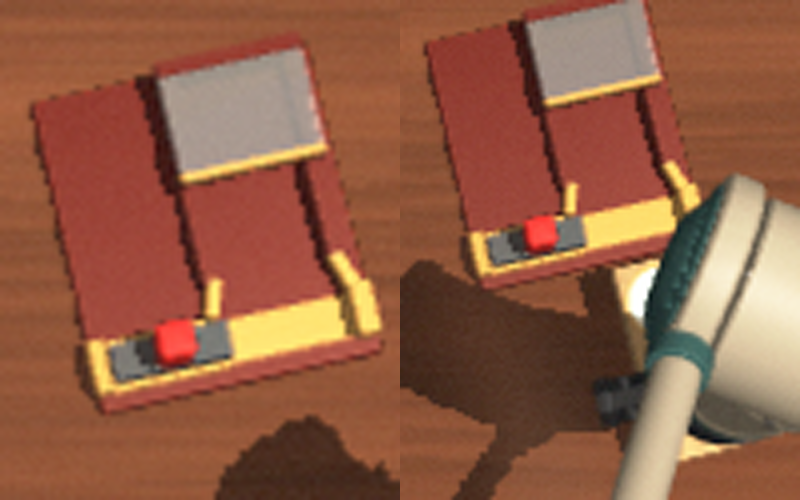

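The lock is open and the tray is lined up in front of the mouth. Left panel: cover corners (182,181) and (326,149), base far-left (35,105), front feet (105,412) and (383,350), grip top (177,343). I'll refine the case pose from these.

```bash
python3 - <<'E'
from h import *
np.set_printoptions(precision=4,suppress=True)
K,T=cam("top")
t=[(182,181),(326,149),(35,105),(105,412),(383,350),(177,341)]
uv=[(320+u/5,120+v/5) for u,v in t]
v,r,P=fit(uv,[(.006,.0365,.037),(.006,-.0365,.037),(.07,.1,.008),(-.095,.1,0),(-.095,-.045,0),(-.073,.06,.066)],K,T,[.63,-.07,.23]);print(v,r)
s=get_state()["position"]
for yaw,cx,cy in[(v[2],v[0],v[1]),(.235,.635,-.071)]:
  c,q=np.cos(yaw),np.sin(yaw); d=s[:2]-[cx,cy]; print("tcp in case",c*d[0]+q*d[1],-q*d[0]+c*d[1])
E
```

```text
[ 0.634  -0.072   0.2293] [[-0.3 -1.1]
 [ 0.2 -0.8]
 [ 1.4  2.3]
 [-2.2  0.4]
 [-1.  -0. ]
 [ 1.8 -0.8]]
tcp in case -0.1838628485684191 -0.0013070241631172805
tcp in case -0.1850775175767017 -0.001012729038246854
```

TCP in the case frame is (-184, -1) mm, close to the plan. Lowering to 4 mm above the bay floor and going in between the block and the bar.

```bash

python3 -m inch '[{"claw":-1,"travel":[0,0.005,-0.1],"turn":0},{"claw":-1,"travel":[0,0.005,-0.138],"turn":0},{"claw":-1,"travel":[0,0.005,-0.138],"turn":0},{"claw":-1,"travel":[0.06,0.02,-0.138],"turn":0},{"claw":-1,"travel":[0.12,0.034,-0.138],"turn":0}]'
python3 -m inch '[{"claw":-1,"travel":[0.07,0.016,0],"turn":0},{"claw":-1,"travel":[0.14,0.033,0],"turn":0},{"claw":-1,"travel":[0.21,0.05,0],"turn":0},{"claw":-1,"travel":[0.28,0.066,0],"turn":0},{"claw":-1,"travel":[0.337,0.08,0],"turn":0}]'
python3 -m inch '[{"claw":-1,"travel":[0,0,-0.01],"turn":0},{"claw":-1,"travel":[0,0,-0.017],"turn":0},{"claw":-1,"travel":[0,0,-0.017],"turn":0}]'
```

```text
clock: 8.85
position: [0.4804, -0.1075, 0.0607]
ee_rot: [0.001, -0.117, 0.993, -0.0]
contact_force: [0.4, -0.0, -1.3]
width: 0.0148
gripper_force: 59.3
clock: 9.35
position: [0.5478, -0.0907, 0.0601]
ee_rot: [0.0, -0.118, 0.993, -0.0]
contact_force: [-1.5, -0.8, -1.7]
width: 0.0151
gripper_force: 59.3
clock: 9.65
position: [0.5454, -0.0911, 0.0564]
ee_rot: [-0.001, -0.118, 0.993, 0.0]
contact_force: [0.5, 0.8, -1.5]
width: 0.0151
gripper_force: 59.2
```

No contact forces so far. Sliding in under the cover.

```bash

python3 -m inch '[{"claw":-1,"travel":[0.05,0.012,0],"turn":0},{"claw":-1,"travel":[0.1,0.024,0],"turn":0},{"claw":-1,"travel":[0.15,0.036,0],"turn":0},{"claw":-1,"travel":[0.2,0.047,0],"turn":0},{"claw":-1,"travel":[0.25,0.059,0],"turn":0}]'
python3 -m inch '[{"claw":-1,"travel":[0.03,0.007,0],"turn":0},{"claw":-1,"travel":[0.06,0.014,0],"turn":0},{"claw":-1,"travel":[0.08,0.019,0],"turn":0},{"claw":-1,"travel":[0.08,0.019,0],"turn":0}]'
```

```text
clock: 10.15
position: [0.5973, -0.0791, 0.0567]
ee_rot: [0.0, -0.118, 0.993, 0.0]
contact_force: [-0.1, -0.3, -1.5]
width: 0.0149
gripper_force: 59.2
clock: 10.55
position: [0.6126, -0.0754, 0.0567]
ee_rot: [0.0, -0.118, 0.993, -0.0]
contact_force: [-0.3, 0.7, -0.9]
width: 0.0152
gripper_force: 59.2
```

```bash

python3 -m inch '[{"claw":-1,"travel":[0.008,0.002,0],"turn":0},{"claw":-1,"travel":[0.016,0.004,0],"turn":0},{"claw":-1,"travel":[0.016,0.004,0],"turn":0}]'
python3 -m inch '[{"claw":-1,"travel":[0.008,0.002,0],"turn":0},{"claw":-1,"travel":[0.012,0.003,0],"turn":0},{"claw":-1,"travel":[0.012,0.003,0],"turn":0}]'
```

```text
clock: 10.85
position: [0.6142, -0.0748, 0.0566]
ee_rot: [-0.001, -0.118, 0.993, 0.0]
contact_force: [-2.8, -1.3, -0.4]
width: 0.0151
gripper_force: 59.4
clock: 11.15
position: [0.6143, -0.0746, 0.0566]
ee_rot: [-0.003, -0.118, 0.993, 0.0]
contact_force: [-8.8, -1.9, 2.7]
width: 0.0148
gripper_force: 60.1
```

At the end stop: force rises to about 9 N and the TCP is at case x -20 mm, where the fin should be. Settle, release, lift and check.

```bash

python3 -m inch '[{"claw":-1,"travel":[0,0,-0.004],"turn":0},{"claw":-1,"travel":[0,0,-0.004],"turn":0},{"claw":0,"travel":[0,0,-0.004],"turn":0},{"claw":0,"travel":[0,0,-0.004],"turn":0},{"claw":0,"travel":[0,0,-0.004],"turn":0}]'
python3 -m inch '[{"claw":0,"travel":[0,0,0],"turn":0},{"claw":0,"travel":[0,0,0.1],"turn":0},{"claw":0,"travel":[0,0,0.3],"turn":0},{"claw":0,"travel":[0,0,0.5],"turn":0},{"claw":1,"travel":[0,0,0.5],"turn":0}]'
python3 -m inch '[{"claw":1,"travel":[-0.2,-0.05,0.1],"turn":0},{"claw":1,"travel":[-0.4,-0.1,0.2],"turn":0},{"claw":1,"travel":[-0.6,-0.15,0.2],"turn":0},{"claw":1,"travel":[-0.7,-0.17,0.2],"turn":0},{"claw":1,"travel":[-0.7,-0.17,0.2],"turn":0}]'
python3 - <<'E'
from h import *
import cv2
s=get_state(); a=imaging.get_image("wrist")[:,:,::-1]; b=imaging.get_image("top")[:,:,::-1]; cv2.imwrite("pics/top4.png",b);cv2.imwrite("pics/w4.png",a)
f=lambda i,x,y,w,h:cv2.resize(i[y:y+h,x:x+w],(400,400*h//w),interpolation=cv2.INTER_CUBIC)
cv2.imwrite("pics/m4.png",np.hstack([f(b,320,120,80,100),f(a,220,160,160,200)]))
np.save("s4.npy",np.r_[s["position"],s["ee_rot"]]); print(s["clock"],s["position"])
E
```

```text
clock: 11.65
position: [0.6187, -0.0742, 0.0563]
ee_rot: [0.001, -0.118, 0.993, -0.0]
contact_force: [0.2, -0.4, 0.3]
width: 0.0429
gripper_force: 0.0
clock: 12.15
position: [0.6219, -0.0749, 0.1622]
ee_rot: [0.006, -0.118, 0.993, -0.002]
contact_force: [1.1, -0.2, 1.3]
width: 0.0559
gripper_force: 0.0
clock: 12.65
position: [0.4748, -0.108, 0.1958]
ee_rot: [-0.001, -0.117, 0.993, 0.0]
contact_force: [0.6, 0.3, -0.5]
width: 0.0853
gripper_force: 0.0
12.65 [ 0.47482111 -0.1080462   0.19582337]
```

View pics/m4.png

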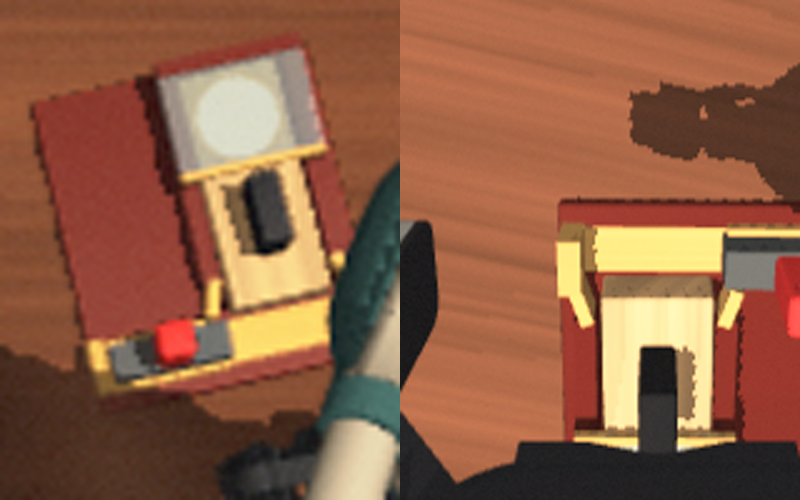

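The tray is home and square, the fin is clear of the cover, and the bar is still open. I'll check the tray's rear-edge position, then grip the lock.

```bash
python3 - <<'E'
from h import *
d=np.load("s4.npy");K,T=cam("wrist",{"position":d[:3],"ee_rot":d[3:]})
for u in[(602,297),(713,296)]:
    p=ray((220+(u[0]-400)/2.5,160+u[1]/2.5),K,T,.030)[:2]-[.635,-.071]
    c,s=np.cos(.233),np.sin(.233); print(c*p[0]+s*p[1],-s*p[0]+c*p[1])
E
python3 -m inch '[{"claw":1,"travel":[0.2,0.2,0],"turn":0},{"claw":1,"travel":[0.375,0.4,0],"turn":0},{"claw":1,"travel":[0.375,0.4,0],"turn":0},{"claw":1,"travel":[0.375,0.4,-0.2],"turn":0},{"claw":1,"travel":[0.375,0.4,-0.4],"turn":0}]'
python3 -m inch '[{"claw":1,"travel":[0,0,-0.15],"turn":0},{"claw":1,"travel":[0,0,-0.3],"turn":0},{"claw":1,"travel":[0,0,-0.3],"turn":0},{"claw":1,"travel":[0,0,-0.3],"turn":0}]'
```

```text
-0.0621211263677199 -0.02304857262946149
-0.06268633971933935 0.025476572619348506
clock: 13.25
position: [0.5555, -0.0274, 0.1155]
ee_rot: [0.002, -0.119, 0.993, -0.001]
contact_force: [0.9, -0.1, 0.5]
width: 0.0858
gripper_force: 0.0
clock: 13.65
position: [0.5534, -0.0281, 0.0556]
ee_rot: [-0.0, -0.118, 0.993, 0.0]
contact_force: [-0.1, -0.5, 0.4]
width: 0.0855
gripper_force: 0.0
```

The rear edge reads -62 mm (±2 mm pixel error), consistent with home. Gripping the lock and sliding it across.

```bash

python3 -m inch '[{"claw":1,"travel":[-0.015,-0.003,0],"turn":0},{"claw":-1,"travel":[-0.015,-0.003,0],"turn":0},{"claw":-1,"travel":[-0.015,-0.003,0],"turn":0},{"claw":-1,"travel":[-0.015,-0.003,0],"turn":0},{"claw":-1,"travel":[-0.015,-0.003,0],"turn":0}]' 40
python3 -m inch '[{"claw":-1,"travel":[0,0,0],"turn":0},{"claw":-1,"travel":[0,0,0],"turn":0},{"claw":-1,"travel":[0,0,0],"turn":0}]'
python3 -m inch '[{"claw":-1,"travel":[0.014,-0.06,0],"turn":0},{"claw":-1,"travel":[0.028,-0.12,0],"turn":0},{"claw":-1,"travel":[0.042,-0.18,0],"turn":0},{"claw":-1,"travel":[0.055,-0.235,0],"turn":0},{"claw":-1,"travel":[0.062,-0.265,0],"turn":0}]'
python3 -m inch '[{"claw":-1,"travel":[0.005,-0.02,0],"turn":0},{"claw":-1,"travel":[0.009,-0.037,0],"turn":0},{"claw":-1,"travel":[0.009,-0.037,0],"turn":0},{"claw":-1,"travel":[0.009,-0.037,0],"turn":0}]'
```

```text
clock: 14.15
position: [0.55, -0.0288, 0.0565]
ee_rot: [0.001, -0.118, 0.993, -0.0]
contact_force: [-0.1, 0.3, -0.3]
width: 0.0281
gripper_force: 0.0
clock: 14.45
position: [0.5499, -0.0288, 0.0564]
ee_rot: [0.0, -0.117, 0.993, -0.0]
contact_force: [-0.7, 0.2, 4.2]
width: 0.0173
gripper_force: 42.0
clock: 14.95
position: [0.5621, -0.0822, 0.0564]
ee_rot: [-0.0, -0.117, 0.993, 0.0]
contact_force: [-1.6, 2.9, 6.9]
width: 0.0169
gripper_force: 42.4
clock: 15.35
position: [0.5633, -0.0875, 0.0564]
ee_rot: [-0.0, -0.117, 0.993, 0.002]
contact_force: [-2.4, 6.3, 7.9]
width: 0.0172
gripper_force: 42.4
```

```bash

python3 -m inch '[{"claw":-1,"travel":[0.002,-0.01,0],"turn":0},{"claw":-1,"travel":[0.002,-0.01,0],"turn":0},{"claw":-1,"travel":[0.002,-0.01,0],"turn":0},{"claw":-1,"travel":[0.002,-0.01,0],"turn":0}]'
python3 -m inch '[{"claw":0.2,"travel":[0,0.006,0],"turn":0},{"claw":0.2,"travel":[0,0.006,0],"turn":0},{"claw":0.2,"travel":[0,0.006,0],"turn":0},{"claw":0.2,"travel":[0,0.006,0],"turn":0},{"claw":0.2,"travel":[0,0.006,0.1],"turn":0}]'
python3 -m inch '[{"claw":0.2,"travel":[0,0,0.2],"turn":0},{"claw":0.2,"travel":[0,0,0.4],"turn":0},{"claw":0.2,"travel":[-0.2,0,0.6],"turn":0},{"claw":0.2,"travel":[-0.4,0,0.6],"turn":0},{"claw":0.2,"travel":[-0.6,0,0.6],"turn":0}]'
python3 -m inch '[{"claw":0.2,"travel":[-0.2,-0.2,0],"turn":0},{"claw":0.2,"travel":[-0.2,-0.4,0],"turn":0},{"claw":0.2,"travel":[-0.2,-0.6,0],"turn":0},{"claw":0.2,"travel":[-0.2,-0.6,0],"turn":0},{"claw":0.2,"travel":[-0.2,-0.6,0],"turn":0}]'
python3 - <<'E'
from h import *
import cv2
b=imaging.get_image("top")[:,:,::-1]; a=imaging.get_image("scene")[:,:,::-1]
f=lambda i,x,y,w,h:cv2.resize(i[y:y+h,x:x+w],(400,400*h//w),interpolation=cv2.INTER_CUBIC)
cv2.imwrite("pics/m5.png",np.hstack([f(b,320,120,80,100),f(a,220,150,120,150)]))
E
```

```text
clock: 15.75
position: [0.5633, -0.0877, 0.0564]
ee_rot: [-0.001, -0.117, 0.993, 0.003]
contact_force: [-2.1, 9.6, 9.6]
width: 0.0174
gripper_force: 42.6
clock: 16.25
position: [0.5623, -0.0898, 0.0736]
ee_rot: [-0.003, -0.117, 0.993, 0.001]
contact_force: [-0.1, -0.2, -0.0]
width: 0.0513
gripper_force: 0.0
clock: 16.75
position: [0.4437, -0.0905, 0.1974]
ee_rot: [0.001, -0.118, 0.993, -0.001]
contact_force: [-0.8, -0.7, 0.1]
width: 0.0513
gripper_force: 0.0
clock: 17.25
position: [0.404, -0.2107, 0.1957]
ee_rot: [-0.0, -0.116, 0.993, 0.0]
contact_force: [-0.0, 0.2, 0.1]
width: 0.0513
gripper_force: 0.0
```

View pics/m5.png

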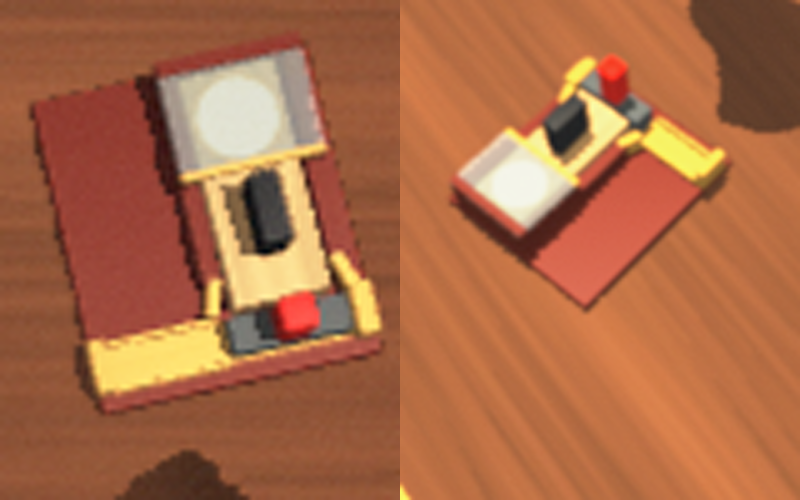

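The tray is home under the cover and the bar sits against the brass block behind it, having travelled 60 mm. The arm is clear, so I'm handing in.

```bash
python3 -c "
from rig import ticket
print(ticket.sign_off())"
```

```text
the job is handed in; nothing more can be done
None
```

The lock was opened to its stop, the white striker's tray slid home under the cover, and the lock slid 60 mm to its locked stop behind it; I touched nothing else and handed the job in at about 17 s, but the hand-in gave no verdict.

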